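# Mix the nut pot for guests

## Robot

A 7-joint arm with a two-finger parallel gripper is mounted at the origin on the work surface. World frame = base frame: x ahead of the robot, y to its left, z up, the work surface at z = 0. Lengths are in m, angles in degrees, forces in N, time in s.
With the tool pointing down it reaches from about 0.35 to 0.775 m from the base axis. Payload 3.1 kg.
Tool frame: the origin (TCP) lies on the centre line of the jaws, within the pads' length; the fingertips stand 17 mm ahead of it and the grasp point (between the pads) lies 2 mm behind it (robot.tip_reach is the distance from the TCP to the fingertips, in m); z points along the fingers, y is the line along which they close (so a half turn about z gives the same grasp; the last joint's range is limited). The gripper opens to 85 mm and grips with 20 to 120 N. Pads are 22 mm wide; open, the fingers measure 114 mm over their backs; the gripper's body (76 mm by 85 mm) begins 54 mm behind the grasp point. The pads swing forward as they close: fully open they stand 13 mm farther back than shut.
Start: joints at [65.334, 17.813, 0.802, 86.603, -0.252, 75.585, -1.558], TCP at [0.209, -0.509, 0.248] pointing down, gripper open.
Joint ranges: [-154.91, 154.91], [-16.99, 109.72], [-72.82, 74.43], [7.12, 147.25], [-82.49, 262.49], [11.32, 116.49], [-174.64, 174.64]. Speed limits (degrees/s): [159.86, 159.86, 180, 180, 180, 180, 180].

## Interface

Orientations are given as [roll, pitch, yaw] about the fixed x, y, z axes, in that order (R = Rz(yaw) Ry(pitch) Rx(roll)).
In Python, from station import robot, fingers, vision, workorder, recognise gives the robot as it stands. Calls block until the motion is done:
- robot.move_to(position, orientation): joint-space move of the TCP to a pose.
- robot.line_to(position, orientation=None, velocity=0.15, f_stop=None): straight line of the TCP; orientation=None keeps the orientation; velocity is the mean speed in m/s. With f_stop (N) it stops when the force on the tool has changed by that much, and returns True; else False.
- robot.move_j(angles): joint-space move.
- fingers.gripper_to(opening, force=None): opening from 0.0 (shut) to 1.0 (fully open); force is the grip in N (None keeps the last); returns when the fingers have stopped.
- robot.pause(seconds).
- robot.inverse_kinematics(position, orientation): joint angles nearest the present ones, or None.
- vision.grab_frame(name): name is "scene" or "top" or "wrist"; returns the picture (480x640x3 uint8, red, green, blue); there is no depth.
- vision.calibration(name): a dict with "mtx" (3x3 intrinsics, pixels), "k1" (the pictures are not rectified: a ray, as slopes to the right and down, at radius r is drawn at 1 + k1 r^2 times it, then the intrinsics apply), "extrinsics" (4x4, takes a point from world to camera coordinates); the wrist camera has in their place "T_tool_cam" (4x4, takes a point from camera to tool coordinates, whose origin is the TCP and whose axes are the flange's). Camera axes: x right, y up, looking along -z (the intrinsics and any distortion apply to the point x, -y, -z); pixel columns grow to the right and rows downward; lengths in m; the calibration is good to about 2 mm. A picture is of the moment at which its call begins: read the wrist's pose just before it. calibration takes no time and is no camera call.
A pose or a line that the arm cannot do raises robot.PlanningError and nothing moves.
- workorder.close_job(): hands the job in; it is judged then, once.
Trained networks look in the newest picture that a camera, given by its name, has taken for a name from the list of things; names that differ only in an ending like _2 or _b are one class to them, and where a whole thing is asked for, a point or a joint stands for the part that bears it (a point fixed in the world has none). Each returns a list of dicts, best first, with "p" (0 to 1); they miss things now and then, are a little off and sometimes report something else, mostly with a low value. They report only what shows in the picture. A call takes as long as a camera call.
- recognise(label, camera): "rect" ([centre column, centre row, width, height] in pixels, round what is visible of it).
Readings, each from a call of its own:
- robot.current_time_s(): time.
- robot.current_joint_positions(): joint angles.
- robot.current_dq(): joint speeds.
- robot.current_joint_torque(): joint torques, N m.
- robot.current_tool_pos(): TCP position.
- robot.current_eef_rot(): TCP orientation.
- robot.current_contact_force(): force on the tool from outside, world axes, zero at the start.
- robot.current_torque(): the same for the moment, N m.
- robot.current_finger_gap(): opening from 0.0 (shut) to 1.0 (fully open).
- robot.current_gripper_force(): force on a finger pad.
Only numpy, scipy, OpenCV 4.12 (cv2) and the standard library are available. Lean on these libraries where they do the work, as an engineer would, in place of code of your own. Each camera call takes 0.05 s, during which the arm holds its last target. There are 200 camera calls.

## Task

Get the nut pot ready for guests: take the lid off the blue pot and lay it flat in the round wooden lid rest, then put every foil-wrapped sweet from the tray into the pot (leave the cork stopper in the tray). Then take the wooden spoon from its stand and, with its paddle down close to the floor of the pot, stir the walnuts and sweets for at least three full turns, the paddle sweeping round a third to half of the way out from the centre to the wall. Last, stand the spoon back in its stand, paddle down, with all nuts and sweets still in the pot, the lid still in its rest, and the mug, can and jar left where they are.

Things in the scene. Friction and masses are not known exactly. Their poses are not given: they have to be found in the camera images.
- pot: blue ceramic pot, fixed to the counter, round: outer radius 106 mm, inner radius 100 mm, 72 mm high, inner floor 6 mm up; open when the lid is off. Origin at the centre of its underside, z up, x roughly away from the robot and y roughly to its left (turned up to 0.4 rad)
- lid: round blue ceramic lid lying loose on the pot. From its underside up: a plug of radius 92 mm and 6 mm high, a disc of radius 108 mm and 7 mm high, and a pale wooden knob of 24 mm diameter from 13 to 49 mm. Origin at the centre of the plug's underside, z up through the knob. About 0.3 kg
- lid_rest: fixed round wooden dish for the lid: outer radius 124 mm, inner radius 118 mm, floor 6 mm up, rim 18 mm up. Origin at the centre of its underside. A lid laid flat in it has its origin 6 mm up
- spoon: wooden stirring spoon standing upright in its stand, 140 mm long, about 60 g: a flat paddle 20 mm wide (x) and 14 mm thick (y) from 0 to 60 mm, above it a handle 22 mm (x) by 16 mm (y) up to 140 mm with a collar 36 x 28 mm from 66 to 74 mm; grip it just above the collar, on the two faces that are 16 mm apart. Origin at the centre of the paddle's lower end, z up along the handle
- spoon_tip (a point): centre of the paddle's lower end (the spoon's origin)
- spoon_stand: fixed white ceramic open box for the spoon: outside 62 mm (x) by 42 mm (y), 65 mm high, walls 6 mm, so the opening is 50 x 30 mm, floor 6 mm up. Origin at the centre of its underside, z up. The spoon stands in it paddle down, paddle width along the stand's x, leaning a few degrees at most
- tray: fixed shallow wooden tray, 206 mm (x) by 250 mm (y), 2 x 3 compartments each about 97 x 78 mm, floor 3 mm up, all walls 4 mm thick and only 12 mm high. Origin at the centre of its underside
- stopper: cork bottle stopper, square bar 62 x 26 x 26 mm with a steel end, lying in a compartment of the tray: not a sweet; origin at the centre of its underside, x along its length
- mug: white mug, radius 40 mm, 90 mm high, standing beyond the tray; bystander, origin at the centre of its underside
- can: gold drinks can, radius 33 mm, 115 mm high, standing behind the pot; bystander, origin at the centre of its underside
- jar: lidded jar with a paper label, radius 36 mm, 100 mm high, standing behind the pot; bystander, origin at the centre of its underside
- sweet1: wrapped sweet, gold foil: square bar 40 mm long and 26 x 26 mm in section with a twist end (11 long, 19 wide, 10 high) on each end, 62 mm long in all, 25 g, not fragile; origin at the centre of its underside, x along its length, z up. It starts lying in a compartment of the tray; absent (None) in some runs
- sweet2: wrapped sweet, red foil: square bar 40 mm long and 26 x 26 mm in section with a twist end (11 long, 19 wide, 10 high) on each end, 62 mm long in all, 25 g, not fragile; origin at the centre of its underside, x along its length, z up. It starts lying in a compartment of the tray; absent (None) in some runs
- sweet3: wrapped sweet, green foil: square bar 40 mm long and 26 x 26 mm in section with a twist end (11 long, 19 wide, 10 high) on each end, 62 mm long in all, 25 g, not fragile; origin at the centre of its underside, x along its length, z up. It starts lying in a compartment of the tray; absent (None) in some runs
- sweet4: wrapped sweet, purple foil: square bar 40 mm long and 26 x 26 mm in section with a twist end (11 long, 19 wide, 10 high) on each end, 62 mm long in all, 25 g, not fragile; origin at the centre of its underside, x along its length, z up. It starts lying in a compartment of the tray; absent (None) in some runs
- nut1: whole walnut, brown ball of radius 16 mm, 14 g, in the pot; origin at its centre
- nut2: whole walnut, brown ball of radius 16 mm, 14 g, in the pot; origin at its centre
- nut3: whole walnut, brown ball of radius 16 mm, 14 g, in the pot; origin at its centre
- nut4: whole walnut, brown ball of radius 16 mm, 14 g, in the pot; origin at its centre
- nut5: whole walnut, brown ball of radius 16 mm, 14 g, in the pot; origin at its centre
- nut6: whole walnut, brown ball of radius 16 mm, 14 g, in the pot; origin at its centre

How it is judged:
By the outcome, as a careful person would: the job done as asked, in the order asked, and still so for the second after the job is handed in, with the robot touching nothing.
Of sweet1, sweet2, sweet3, sweet4 only 2 to 4 are there at a start; the rules pass over those that are not, and their reading is None.
At some moment in a run one of sweet1, sweet2, sweet3, sweet4, lid may be knocked a few centimetres aside while the robot is not near it.
It also fails if it takes over 210 s, if anything falls off the work surface, if the arm or the gripper's body presses on something with over 40 N, if the wrist force passes 120 N, or if a joint passes its speed limit or range.

## Working session

There is one attempt and no reset: what is moved stays moved. The work goes in short steps, each a Python script; the robot and the scene stay as the last script left them, time stands still between calls to the robot, and variables do not carry over. Pictures are saved under pics/ and viewed, at most 14 in all, crops included, and the job is handed in when it is done.

```bash
ls; mkdir -p pics; cat > h.py <<'E'
import numpy as np, cv2
from station import robot, fingers, vision, workorder, recognise
def cal(n):
    c=vision.calibration(n); return np.array(c["mtx"]),c["k1"],c
def extr(n,c):
    if n!="wrist": return np.array(c["extrinsics"])
    from scipy.spatial.transform import Rotation as R
    T=np.eye(4);T[:3,:3]=R.from_euler('xyz',robot.current_eef_rot(),degrees=True).as_matrix();T[:3,3]=robot.current_tool_pos()
    return np.linalg.inv(T@np.array(c["T_tool_cam"]))
def p2w(n,uv,z,E=None):
    """pixel -> world point on plane z"""
    K,k1,c=cal(n); E=extr(n,c) if E is None else E
    d=(np.linalg.inv(K)@[uv[0],uv[1],1])[:2]; s=d.copy()
    for _ in range(20): s=d/(1+k1*(s@s))
    Ei=np.linalg.inv(E); o=Ei[:3,3]; r=Ei[:3,:3]@[s[0],-s[1],-1]
    return o+r*(z-o[2])/r[2]
def w2p(n,P,E=None):
    K,k1,c=cal(n); E=extr(n,c) if E is None else E
    q=E@np.append(P,1); s=np.array([q[0],-q[1]])/-q[2]; s=s*(1+k1*(s@s))
    return (K@[s[0],s[1],1])[:2]
def save(n,f):
    im=vision.grab_frame(n); cv2.imwrite('pics/'+f,cv2.cvtColor(im,cv2.COLOR_RGB2BGR)); return im
E
cat > a.py <<'E'
from h import *
save("scene","s0.png"); save("top","t0.png")
for n in("scene","top"):
    K,k1,c=cal(n); print(n,K.round(1).tolist(),k1,np.linalg.inv(extr(n,c)).round(3).tolist())
print(np.array(vision.calibration("wrist")["T_tool_cam"]).round(3).tolist(), robot.current_eef_rot(), robot.current_time_s())
for l in "pot lid lid_rest spoon spoon_stand tray stopper mug can jar sweet1 sweet2 sweet3 sweet4".split():
    for n in ("top","scene"):
        r=recognise(l,n); print(l,n,[(np.round(x["rect"]).tolist(),round(x["p"],2)) for x in r[:3]])
E
python3 a.py
```

```text
pics
scene [[551.6, 0.0, 322.7], [0.0, 551.6, 244.5], [0.0, 0.0, 1.0]] -0.09072077611861612 [[0.525, -0.65, 0.55, 1.373], [0.851, 0.391, -0.351, -0.494], [0.013, 0.652, 0.758, 1.091], [0.0, 0.0, 0.0, 1.0]]
top [[490.7, 0.0, 319.7], [0.0, 490.7, 242.8], [0.0, 0.0, 1.0]] -0.04342318109789334 [[0.021, 0.993, -0.12, 0.482], [-1.0, 0.019, -0.017, -0.022], [-0.014, 0.12, 0.993, 1.032], [0.0, 0.0, 0.0, 1.0]]
[[0.0, 0.959, 0.283, 0.072], [1.0, 0.0, -0.001, -0.0], [-0.001, 0.283, -0.959, -0.125], [0.0, 0.0, 0.0, 1.0]] [-1.79878020e+02  5.85209194e-03  2.22813007e+01] 0.1
pot top []
pot scene [([319.0, 259.0, 81.0, 36.0], 0.89)]
lid top [([318.0, 258.0, 113.0, 106.0], 0.57)]
lid scene [([317.0, 228.0, 90.0, 65.0], 0.96)]
lid_rest top [([187.0, 227.0, 120.0, 110.0], 0.89)]
lid_rest scene [([417.0, 220.0, 90.0, 70.0], 0.83)]
spoon top [([146.0, 321.0, 31.0, 20.0], 0.63)]
spoon scene [([180.0, 300.0, 14.0, 20.0], 0.73), ([390.0, 147.0, 18.0, 29.0], 0.58), ([280.0, 318.0, 54.0, 52.0], 0.58)]
spoon_stand top [([159.0, 321.0, 40.0, 34.0], 0.9), ([187.0, 225.0, 117.0, 111.0], 0.39), ([430.0, 317.0, 1
[... 808 characters left out ...]
23.0], 0.72), ([192.0, 259.0, 18.0, 18.0], 0.72), ([182.0, 302.0, 14.0, 22.0], 0.68)]
sweet2 top [([499.0, 264.0, 16.0, 31.0], 0.86), ([465.0, 268.0, 17.0, 32.0], 0.7)]
sweet2 scene [([207.0, 288.0, 22.0, 23.0], 0.72), ([192.0, 259.0, 18.0, 18.0], 0.72), ([182.0, 302.0, 14.0, 22.0], 0.68)]
sweet3 top [([499.0, 264.0, 16.0, 31.0], 0.86), ([465.0, 268.0, 17.0, 32.0], 0.7)]
sweet3 scene [([207.0, 288.0, 22.0, 23.0], 0.72), ([192.0, 259.0, 18.0, 18.0], 0.72), ([182.0, 302.0, 14.0, 22.0], 0.68)]
sweet4 top [([499.0, 264.0, 16.0, 31.0], 0.86), ([465.0, 268.0, 17.0, 32.0], 0.7)]
sweet4 scene [([207.0, 288.0, 22.0, 23.0], 0.72), ([192.0, 259.0, 18.0, 18.0], 0.72), ([182.0, 302.0, 14.0, 22.0], 0.68)]
```

```bash
python3 - <<'E'
import cv2
t=cv2.imread('pics/t0.png')
cv2.imwrite('pics/t0c.png',cv2.resize(t[110:370,110:560],(800,462),interpolation=cv2.INTER_CUBIC))
E
```

```text
(no output)
```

View pics/t0c.png

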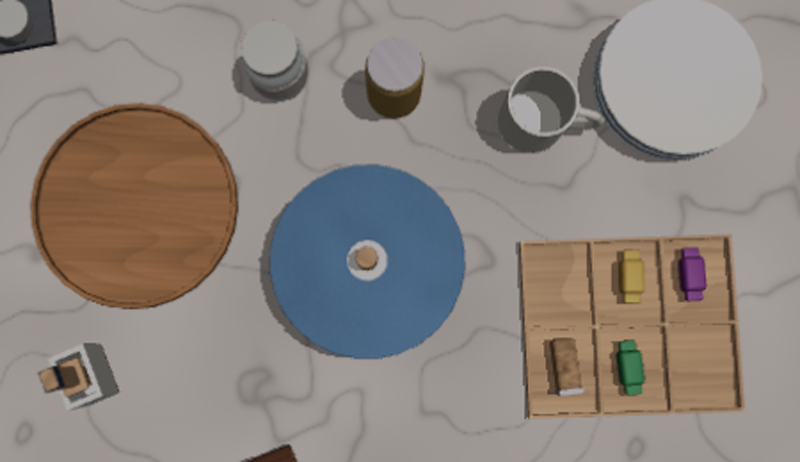

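View pics/s0.png

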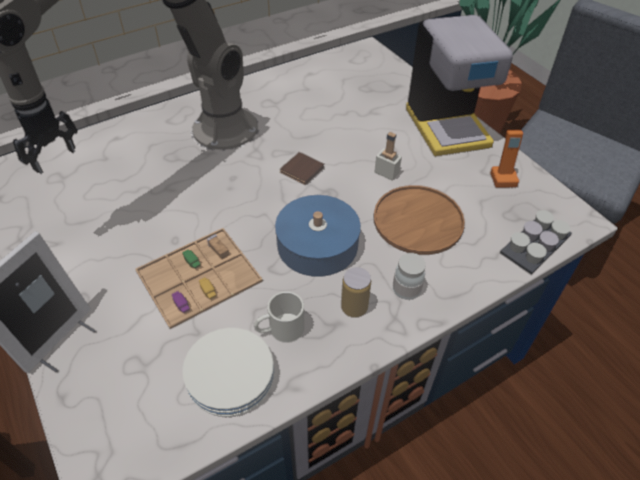

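Top image: lid with knob at ≈(317,255) px, lid rest at (187,227), stand and spoon at (155,321). There are three sweets, gold (465,268), purple (499,264) and green (463,316), and the stopper is at (428,316).

```bash
cat >> h.py <<'E'
HSV={'gold':((20,120,90),(32,255,255)),'red':((0,170,60),(6,255,255)),'green':((50,90,40),(85,255,255)),'purple':((135,80,40),(165,255,255)),'blue':((98,100,60),(115,255,255))}
def seg(im,col,amin=60,box=None):
    m=cv2.inRange(cv2.cvtColor(im,cv2.COLOR_RGB2HSV),*map(np.array,HSV[col]))
    if box is not None:
        k=np.zeros_like(m); k[box[1]:box[3],box[0]:box[2]]=255; m&=k
    cs,_=cv2.findContours(m,cv2.RETR_EXTERNAL,cv2.CHAIN_APPROX_NONE)
    return sorted([c[:,0,:].astype(float) for c in cs if cv2.contourArea(c)>amin],key=lambda c:-cv2.contourArea(c.astype(np.float32)))
def sweetpose(n,c,z,E=None):
    """centre, yaw(deg) of long axis, dims from contour at height z"""
    W=np.array([p2w(n,q,z,E)[:2] for q in c]); (cx,cy),(w,h),a=cv2.minAreaRect((W*1000).astype(np.float32))
    if w<h: a+=90
    return np.array([cx,cy])/1000,(a+90)%180-90,sorted([round(w),round(h)])
def circ(W):
    A=np.c_[2*W,np.ones(len(W))]; s=np.linalg.lstsq(A,(W**2).sum(1),rcond=None)[0]; return s[:2],np.sqrt(s[2]+s[:2]@s[:2])
E
python3 - <<'E'
from h import *
im=cv2.cvtColor(cv2.imread('pics/t0.png'),cv2.COLOR_BGR2RGB)
for col in('gold','red','green','purple'):
    for c in seg(im,col,box=(395,235,535,350)): print(col,sweetpose("top",c,.025))
c=seg(im,'blue',2000)[0]; W=np.array([p2w("top",q,.079)[:2] for q in c]); print('lid',circ(W)); 
h=cv2.convexHull(c.astype(np.float32))[:,0]; print('hull',circ(np.array([p2w("top",q,.079)[:2] for q in h])))
print('knob',p2w("top",(110+366/800*450,110+258*260/462),.115))
print('rest',p2w("top",(187,227),.018),p2w("scene",(417,220),.015))
print('stand',p2w("top",(110+82/800*450,110+375*260/462),.065),p2w("scene",(387.5,160),.06))
print('spoontop',p2w("top",(110+51/800*450,110+379*260/462),.146))
print('tray corners',[p2w("top",(110+u*450/800,110+v*260/462),.012).round(3)[:2] for u,v in((521,241),(731,237),(743,408),(529,414))])
print(w2p("scene",[.45,0,0.115]))
E
```

```text
gold (array([ 0.56250671, -0.30553766]), -0.7086257934570312, [23, 60])
green (array([ 0.45874619, -0.30132495]), 7.578819274902344, [27, 59])
purple (array([ 0.56773511, -0.37679803]), 4.578005790710449, [26, 60])
lid (array([0.57046868, 0.00064416]), np.float64(0.105027076537491))
hull (array([0.57045781, 0.00067123]), np.float64(0.10581955046666729))
knob [5.69129660e-01 1.96063064e-04 1.15000000e-01]
rest [0.63250076 0.27512759 0.018     ] [0.64948837 0.26825215 0.015     ]
stand [0.43741925 0.31297985 0.065     ] [0.4496889  0.31019759 0.06      ]
spoontop [0.43626086 0.31662958 0.146     ]
tray corners [array([ 0.603, -0.179]), array([ 0.612, -0.427]), array([ 0.413, -0.436]), array([ 0.402, -0.189])]
[292.51002142 184.00769319]
```

```bash
cat > b.py <<'E'
from h import *
fingers.gripper_to(1.0)
robot.move_to([.56,0,.30],[180,0,0]); E1=extr("wrist",cal("wrist")[2]); save("wrist","w_lid.png"); np.save('E1.npy',E1); print(robot.current_time_s(), recognise("lid","wrist")[:1])
robot.move_to([.53,.28,.34],[180,0,0]); E1=extr("wrist",cal("wrist")[2]); save("wrist","w_rest.png"); np.save('E2.npy',E1); print(robot.current_time_s(), recognise("lid_rest","wrist")[:1],recognise("spoon_stand","wrist")[:1],recognise("spoon","wrist")[:1])
a=cv2.imread('pics/w_lid.png');b=cv2.imread('pics/w_rest.png'); cv2.imwrite('pics/ab.png',cv2.resize(np.hstack([a,b]),(800,300),interpolation=cv2.INTER_AREA))
E
python3 b.py
```

```text
3.9833 [{'rect': [321.9, 180.9, 230.5, 224.6], 'p': 0.95}]
5.1833 [{'rect': [319.1, 100.4, 219.2, 200.8], 'p': 0.93}] [{'rect': [286.5, 263.0, 55.6, 70.8], 'p': 0.71}] [{'rect': [288.3, 283.7, 37.6, 64.0], 'p': 0.78}]
```

View pics/w_rest.png

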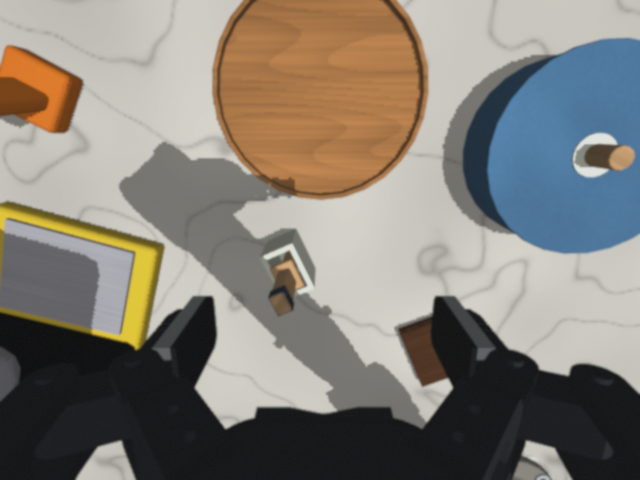

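View pics/w_lid.png

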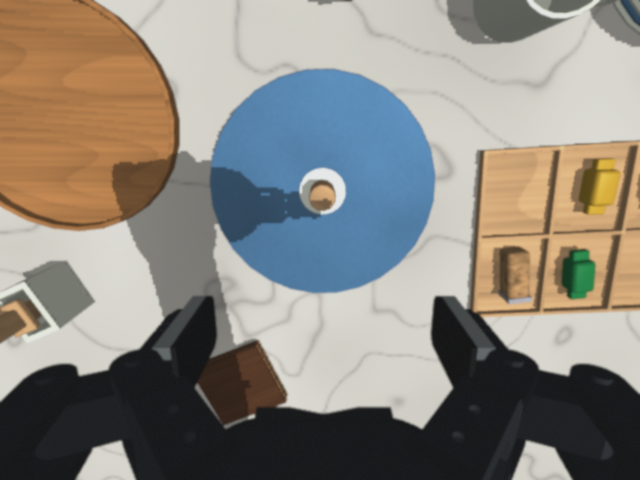

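Left of the lid view, the knob top is at ≈(321,193) and the disc centre at (322,181). In the rest view the dish spans columns 213–428 with its bottom edge at row 198. The stand opening is at ≈(289,270) and the spoon top at (281,302).

```bash
python3 - <<'E'
from h import *
E1,E2=np.load('E1.npy'),np.load('E2.npy')
im=cv2.cvtColor(cv2.imread('pics/w_lid.png'),cv2.COLOR_BGR2RGB)
c=cv2.convexHull(seg(im,'blue',2000)[0].astype(np.float32))[:,0]; print('lid',circ(np.array([p2w("wrist",q,.079,E1)[:2] for q in c])))
print('knob',p2w("wrist",(321,193),.115,E1))
b=cv2.imread('pics/w_rest.png'); hsv=cv2.cvtColor(b,cv2.COLOR_BGR2HSV)
m=cv2.inRange(hsv,(5,90,60),(20,255,255)); m[:,:205]=0; m[:,440:]=0; m[200:]=0
h=cv2.convexHull(cv2.findNonZero(m))[:,0].astype(float); h=h[h[:,1]>3]; 
for z in (.012,.018): print('rest',circ(np.array([p2w("wrist",q,z,E2)[:2] for q in h])))
im=cv2.imread('pics/w_lid.png'); hsv=cv2.cvtColor(im,cv2.COLOR_BGR2HSV)
m=cv2.inRange(hsv,(5,90,60),(20,255,255)); m[:,185:]=0; m[235:]=0
h=cv2.convexHull(cv2.findNonZero(m))[:,0].astype(float); h=h[(h[:,0]>3)&(h[:,1]>3)]; print('rest from w_lid',circ(np.array([p2w("wrist",q,.018,E1)[:2] for q in h])))
t=cv2.imread('pics/t0.png'); hsv=cv2.cvtColor(t,cv2.COLOR_BGR2HSV)
m=cv2.inRange(hsv,(5,90,30),(20,255,255)); m[:,250:]=0; m[290:]=0;m[:160]=0
h=cv2.convexHull(cv2.findNonZero(m))[:,0].astype(float); print('rest top',circ(np.array([p2w("top",q,.018)[:2] for q in h])))
cv2.imwrite('pics/st.png',cv2.resize(b[220:330,230:360],(780,660)[:2] if 0 else (709,600),interpolation=cv2.INTER_CUBIC))
E
```

```text
lid (array([ 0.57326543, -0.00069732]), np.float64(0.1055692810392226))
knob [5.76981954e-01 1.98331992e-04 1.15000000e-01]
rest (array([0.6401166 , 0.28051803]), np.float64(0.12371602907313232))
rest (array([0.63962597, 0.28048132]), np.float64(0.12207666393827943))
rest from w_lid (array([0.63976412, 0.27577178]), np.float64(0.1222904095748099))
rest top (array([0.63823459, 0.41378819]), np.float64(0.2269617464693747))
```

View pics/st.png

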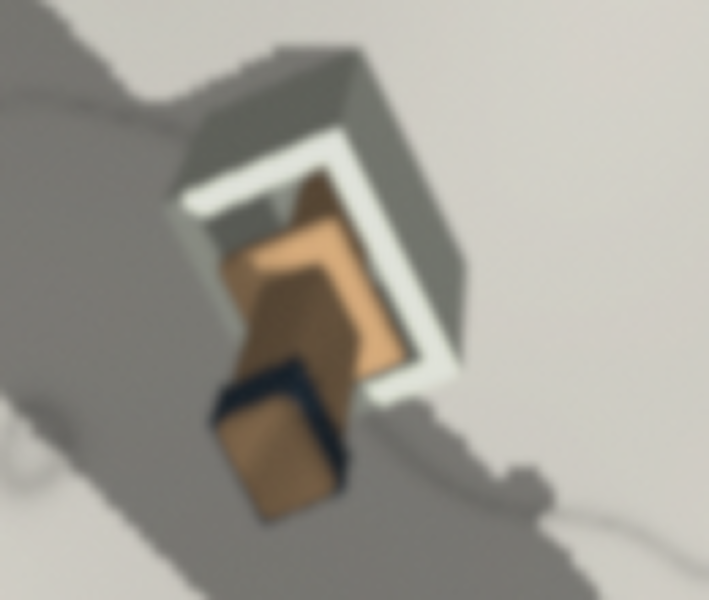

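```bash
cat > c.py <<'E'
from h import *
K=np.array([.572,0.0]); R=np.array([.640,.278])
robot.move_to([*K,.18],[180,0,0]); fingers.gripper_to(0.75)
robot.line_to([*K,.101],velocity=.12); fingers.gripper_to(0,force=60)
print('gap',robot.current_finger_gap(),robot.current_gripper_force(),robot.current_tool_pos())
robot.line_to([*K,.25],velocity=.12); robot.pause(.3); print('held',robot.current_finger_gap(),robot.current_contact_force())
robot.line_to([*R,.25],velocity=.2); robot.line_to([*R,.07],velocity=.15)
print(robot.line_to([*R,.034],velocity=.03,f_stop=6),robot.current_tool_pos(),robot.current_contact_force())
fingers.gripper_to(.75); robot.line_to([*R,.20],velocity=.2)
robot.move_to([.53,.20,.34],[180,0,0]); E=extr("wrist",cal("wrist")[2]); np.save('E3.npy',E); im=save("wrist","w_laid.png")
c=cv2.convexHull(seg(im,'blue',2000)[0].astype(np.float32))[:,0]; print(robot.current_time_s(),robot.current_finger_gap())
E
python3 c.py
```

```text
gap 0.2639927152271233 58.873581290245056 [ 5.72598621e-01 -8.28401908e-05  1.01972678e-01]
held 0.26214059954020574 [ 0.58374112 -0.04491403 -2.87445152]
True [0.6397552  0.27785346 0.04206005] [0.22551416 0.31022167 4.5321008 ]
15.95 0.7505891231489907
```

View pics/w_laid.png

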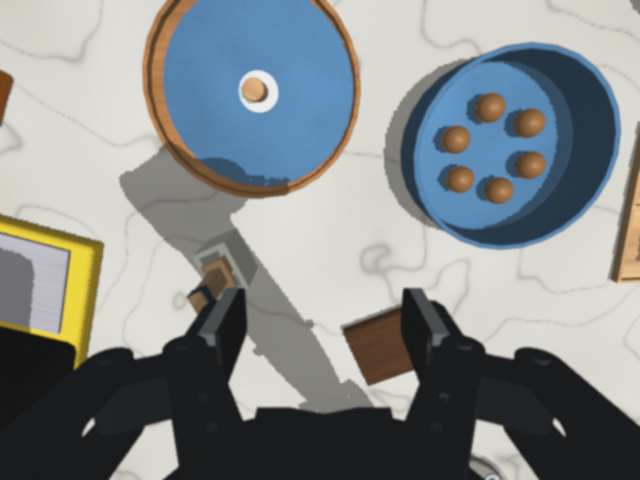

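```bash
cat > d.py <<'E'
from h import *
E3=np.load('E3.npy'); im=cv2.cvtColor(cv2.imread('pics/w_laid.png'),cv2.COLOR_BGR2RGB)
im[:,:380]=255; HSV['blue']=((98,100,20),(115,255,255)); h=np.vstack(seg(im,'blue',300)); h=cv2.convexHull(h.astype(np.float32))[:,0]
h=h[h[:,1]<240]; C,r=circ(np.array([p2w("wrist",q,.072,E3)[:2] for q in h])); print('pot',C,r)
C=np.array([.5715,0.]) # lid-based centre
drops=[((.045,0),90),((-.045,0.),90),((0,-.045),0)]
first=None
for i,(off,yw) in enumerate(drops):
    robot.move_to([.46,-.30,.32],[180,0,0]); robot.pause(.2)
    E=extr("wrist",cal("wrist")[2]); im=save("wrist",f"tray{i}.png")
    f=[(col,*sweetpose("wrist",c,.022,E)) for col in('gold','red','green','purple') for c in seg(im,col,150)[:1]]
    f=[x for x in f if x[1][1]<-.15]; print(robot.current_time_s(),[(x[0],x[1].round(3),round(x[2],1),x[3]) for x in f],flush=True)
    if not f: break
    pri=['purple','gold','green','red']; f.sort(key=lambda x:pri.index(x[0])); col,p,a,dim=f[0]
    assert dim[0]<36 and 50<dim[1]<72
    fingers.gripper_to(.65); robot.move_to([*p,.12],[180,0,a]); robot.line_to([*p,.031],velocity=.12)
    fingers.gripper_to(0,force=40); robot.line_to([*p,.16],velocity=.2)
    g=robot.current_finger_gap(); print(col,'gap',g,robot.current_tool_pos())
    assert .22<g<.45
    q=C+off; robot.move_to([*q,.16],[180,0,yw]); print(robot.current_finger_gap()); robot.line_to([*q,.070],velocity=.12); fingers.gripper_to(.45); robot.line_to([*q,.16],velocity=.2)
print(robot.current_time_s())
E
python3 d.py
```

```text
pot [0.57220542 0.00536939] 0.10728533700945038
18.0333 [('gold', array([ 0.565, -0.308]), -0.0, [25, 61]), ('green', array([ 0.461, -0.305]), 7.9, [24, 60]), ('purple', array([ 0.57 , -0.378]), 4.2, [26, 60])]
purple gap 0.2970285275323751 [ 0.56850548 -0.37758335  0.15823255]
0.2945604723581484
26.1417 [('gold', array([ 0.565, -0.307]), 1.1, [25, 60]), ('green', array([ 0.461, -0.305]), 8.0, [24, 60])]
gold gap 0.29208670979126655 [ 0.56402574 -0.30676451  0.1583481 ]
0.2960735078257443
33.9333 [('green', array([ 0.461, -0.305]), 8.0, [24, 60])]
green gap 0.2958155666667092 [ 0.45996247 -0.30478048  0.15865449]
0.2931041329471105
39.9917
```

```bash
cat > e.py <<'E'
from h import *
robot.move_to([.50,0,.32],[180,0,0]); robot.pause(.2); E=extr("wrist",cal("wrist")[2]); np.save('E4.npy',E); save("wrist","w_pot.png")
robot.move_to([.38,.31,.28],[180,0,0]); robot.pause(.2); E=extr("wrist",cal("wrist")[2]); np.save('E5.npy',E); save("wrist","w_st.png"); save("top","t1.png")
a=cv2.imread('pics/w_pot.png');b=cv2.imread('pics/w_st.png');t=cv2.imread('pics/t1.png')
print(robot.current_time_s())
cv2.imwrite('pics/pc.png',np.hstack([a[20:300,150:490],cv2.resize(b[60:340,150:490],None,fx=1,fy=1)]))
cv2.imwrite('pics/tc.png',cv2.resize(t[150:350,110:420],(800,516)))
E
python3 e.py
```

```text
42.5583
```

View pics/pc.png

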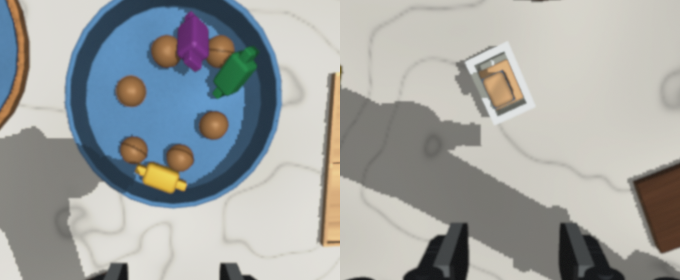

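View pics/tc.png

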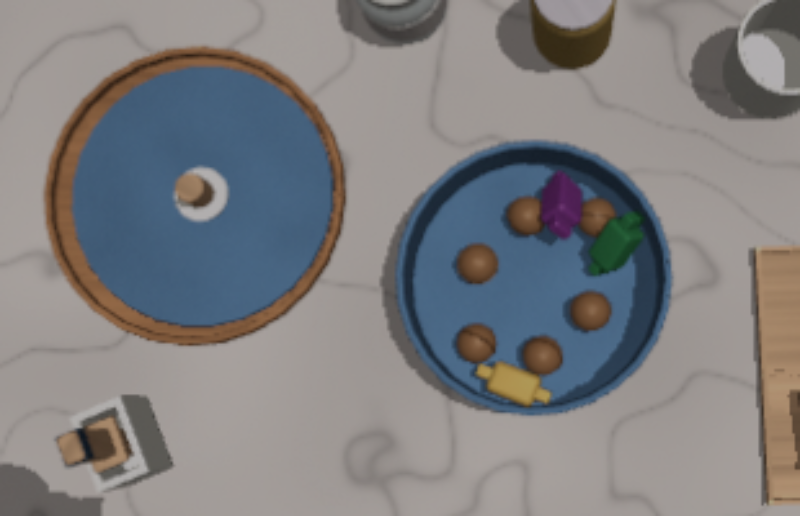

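All three sweets and six nuts are in the pot, and the pot centre is free. The lid is in its rest.

```bash
python3 - <<'E'
from h import *
HSV['blue']=((98,90,10),(118,255,255))
E4=np.load('E4.npy')
im=cv2.cvtColor(cv2.imread('pics/w_pot.png'),cv2.COLOR_BGR2RGB); im[:,:205]=255
h=cv2.convexHull(np.vstack(seg(im,'blue',300)).astype(np.float32))[:,0]; h=h[h[:,1]>3]
print('pot w',circ(np.array([p2w("wrist",q,.072,E4)[:2] for q in h])))
im=cv2.cvtColor(cv2.imread('pics/t1.png'),cv2.COLOR_BGR2RGB); im[:,:255]=255; im[:, 380:]=255
h=cv2.convexHull(np.vstack(seg(im,'blue',300)).astype(np.float32))[:,0]
print('pot t',circ(np.array([p2w("top",q,.072)[:2] for q in h])))
im=cv2.cvtColor(cv2.imread('pics/t1.png'),cv2.COLOR_BGR2RGB); im[:,250:]=255
h=cv2.convexHull(np.vstack(seg(im,'blue',300)).astype(np.float32))[:,0]
print('lid t',circ(np.array([p2w("top",q,.019)[:2] for q in h])))
b=cv2.imread('pics/w_st.png'); cv2.imwrite('pics/st2.png',cv2.resize(b[95:195,265:385],(720,600),interpolation=cv2.INTER_CUBIC))
E
```

```text
pot w (array([ 0.57271576, -0.00085518]), np.float64(0.10380698890695125))
pot t (array([5.70151260e-01, 4.57445709e-04]), np.float64(0.1040834968934094))
lid t (array([0.63623823, 0.27294412]), np.float64(0.10613729898802604))
```

View pics/st2.png

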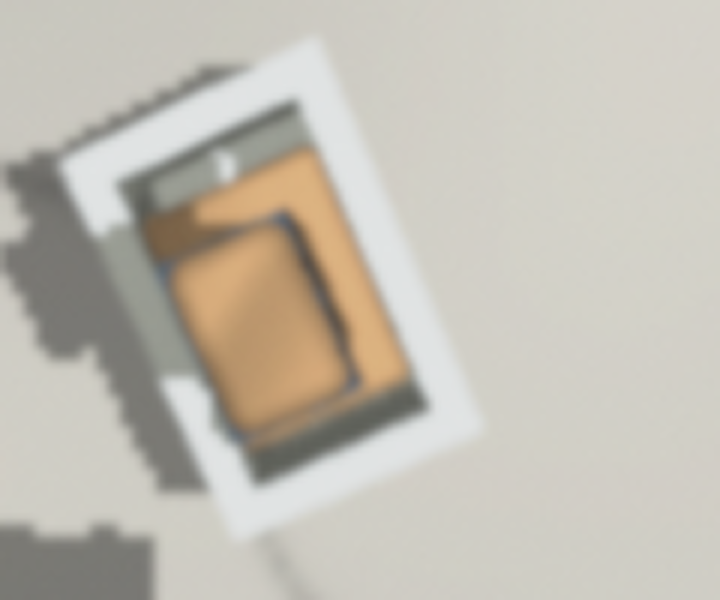

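The stand is seen almost straight from above: its rim corners in the crop are (60,160), (315,37), (483,430) and (240,540), and the spoon's top face is centred at ≈(262,326).

```bash
python3 - <<'E'
from h import *
E=np.load('E5.npy')
def q(pts,z): 
    W=np.array([p2w("wrist",(265+u/6,95+v/6),z,E)[:2] for u,v in pts]); d=lambda i,j:W[j]-W[i]
    L=(d(1,2)+d(0,3))/2; S=(d(0,1)+d(3,2))/2
    print(W.mean(0).round(4),'yawL',np.degrees(np.arctan2(L[1],L[0])).round(1),'perpS',np.degrees(np.arctan2(S[1],S[0])).round(1),np.hypot(*L).round(4),np.hypot(*S).round(4))
q([(60,160),(315,37),(483,430),(240,540)],.065)
q([(165,268),(285,212),(357,382),(243,440)],.146)
q([(150,222),(312,150),(408,378),(250,450)],.080)
# stand from top
W=np.array([p2w("top",(110+u*310/800,150+v*200/516),.065)[:2] for u,v in((123,398),(70,417),(103,490),(157,470))]);print('top',W.mean(0))
print('spoon top by top',p2w("top",(110+75*310/800,150+447*200/516),.146))
print(w2p("wrist",[.432,.314,.065],E))
E
```

```text
[0.4372 0.3199] yawL -155.7 perpS -65.9 0.062 0.0414
[0.4377 0.3188] yawL -156.5 perpS -64.9 0.021 0.015
[0.4372 0.3187] yawL -156.7 perpS -66.6 0.0348 0.0253
top [0.43552333 0.31742368]
spoon top by top [0.4363406  0.31594478 0.146     ]
[317.50226964 150.36577538]
```

```bash
cat > f.py <<'E'
from h import *
S=np.array([.437,.3185])
fingers.gripper_to(.6); robot.move_to([*S,.20],[180,0,24]); 
print('stop?',robot.line_to([*S,.102],velocity=.06,f_stop=10),robot.current_tool_pos())
fingers.gripper_to(0,force=90); print('gap',robot.current_finger_gap(),robot.current_gripper_force(),robot.current_tool_pos(),robot.current_contact_force())
robot.line_to([*S,.24],velocity=.12); print('gap',robot.current_finger_gap(),robot.current_contact_force())
robot.line_to([.5715,0,.24],velocity=.2); robot.pause(.3)
T=np.array(robot.current_tool_pos()); tip=T-[0,0,.096]; print(T,robot.current_eef_rot(),robot.current_time_s())
out=[]
for n in("scene","top"):
    im=save(n,f"sp_{n}.png"); p=w2p(n,tip); top=w2p(n,tip+[0,0,.14]); print(n,p,top)
    if n=="scene":
        x,y=map(int,p); cv2.imwrite('pics/spc.png',cv2.resize(cv2.cvtColor(im,cv2.COLOR_RGB2BGR)[y-60:y+40,x-60:x+60],(720,600),interpolation=cv2.INTER_CUBIC))
E
python3 f.py
```

```text
stop? False [0.43718297 0.31870967 0.10236273]
gap 0.1738751869029315 87.53764986991882 [0.43708574 0.31885298 0.10230427] [-0.18001737  0.04753732  2.03235247]
gap 0.17273302600717585 [ 0.31395179  0.13488133 -1.30215689]
[5.71393146e-01 3.65287958e-04 2.40055443e-01] [ 1.79995207e+02 -5.65446350e-05  2.40390467e+01] 48.9833
scene [317.16500581 204.67392104] [317.54600933 160.28677683]
top [315.45578979 252.42982074] [313.35992794 243.22148646]
```

View pics/spc.png

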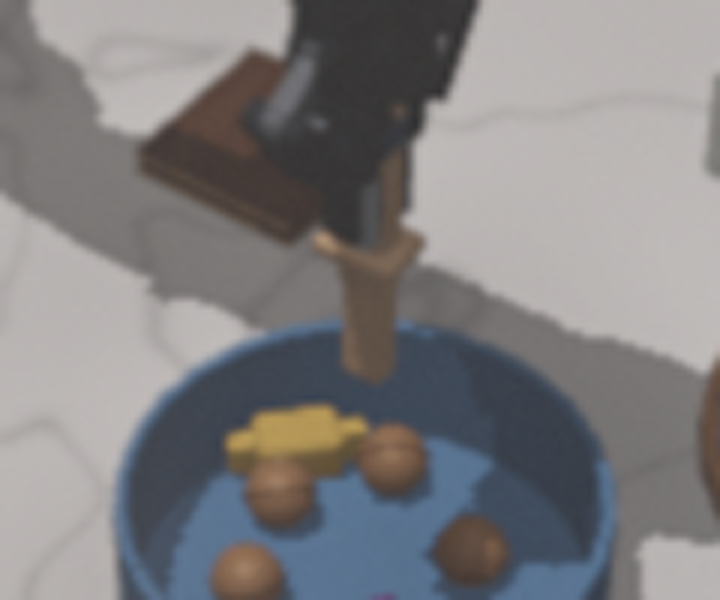

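The spoon is held upright, with its tip about 1 px from where I predicted it. Next I'll stir.

```bash
cat > g.py <<'E'
from h import *
C=np.array([.5715,0.]); Z=.108; r=.041
robot.line_to([*C,.17],velocity=.12)
s=robot.line_to([*C,Z],velocity=.05,f_stop=8); print('down stop',s,robot.current_tool_pos())
if not s:
    fm=[];i=0;N=20;th0=np.radians(100)
    robot.line_to([*(C+r*np.array([np.cos(th0),np.sin(th0)])),Z],velocity=.04)
    while i<N*4:
        i+=1; th=th0+2*np.pi*i/N; st=robot.line_to([C[0]+r*np.cos(th),C[1]+r*np.sin(th),Z],velocity=.06,f_stop=25)
        f=np.array(robot.current_contact_force()); fm.append(np.hypot(*f[:2]))
        if st: print('STOP',i,f,robot.current_tool_pos()); break
        if i%20==0: print(i,robot.current_time_s(),max(fm),robot.current_tool_pos(),robot.current_finger_gap(),flush=True)
im=save("scene","stir.png"); cv2.imwrite('pics/stirc.png',cv2.resize(cv2.cvtColor(im,cv2.COLOR_RGB2BGR)[150:310,230:410],(675,600)))
E
python3 g.py
```

```text
down stop False [5.71785836e-01 1.21894454e-04 1.08411863e-01]
20 59.7167 3.008422829612825 [0.56430242 0.04018658 0.10806818] 0.1766904254500755
40 67.05 3.008422829612825 [0.56429895 0.04018076 0.10805306] 0.17166336923561448
60 74.3833 3.008422829612825 [0.56429965 0.0401771  0.10804515] 0.17341881841733545
80 81.7167 3.008422829612825 [0.56428505 0.04021158 0.10804101] 0.17754584135226859
```

View pics/stirc.png

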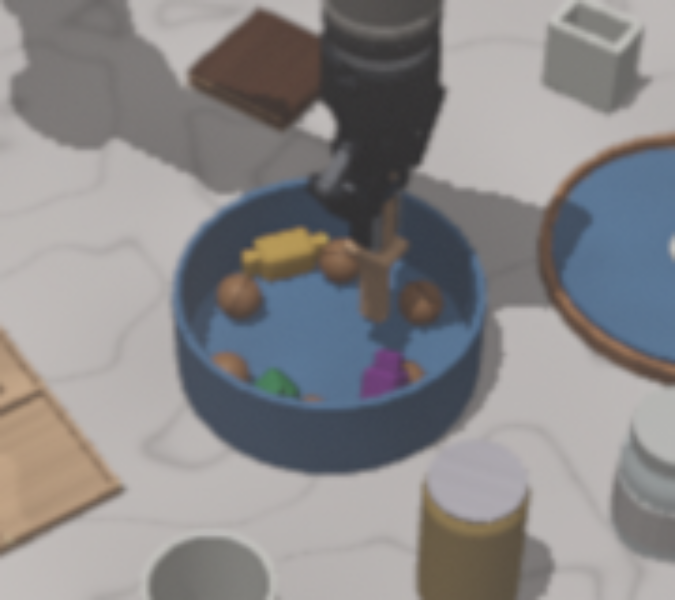

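```bash
python3 - <<'E'
from h import *
for z in(.007,.012,.02,.03): print(z,(w2p("scene",[.5643,.0402,z])-[230,150])*3.75)
E
```

```text
0.007 [368.8963108  315.98237785]
0.012 [369.04823672 311.22941222]
0.02 [369.29292834 303.57302304]
0.03 [369.60160995 293.91215125]
```

```bash
cat > i.py <<'E'
from h import *
S=np.array([.437,.319]); p=robot.current_tool_pos()
robot.line_to([p[0],p[1],.24],velocity=.08); robot.line_to([*S,.24],velocity=.2); robot.pause(.3)
robot.line_to([*S,.16],velocity=.1); print('stop',robot.line_to([*S,.101],velocity=.03,f_stop=4),robot.current_tool_pos(),robot.current_contact_force())
fingers.gripper_to(.6); robot.line_to([*S,.24],velocity=.1)
robot.move_to([.45,.02,.36],[180,0,0]); robot.pause(.2); save("wrist","wf.png")
robot.move_to([.30,-.40,.36],[180,0,-50]); robot.pause(.3); a=save("top","tf.png"); b=save("scene","sf.png"); print(robot.current_time_s())
t=cv2.cvtColor(np.vstack([a[120:350,110:440],b[130:360,140:470]]),cv2.COLOR_RGB2BGR); cv2.imwrite('pics/fin.png',cv2.resize(np.hstack([t[:230],t[230:]]),(800,279)))
im=a.copy(); im[:,250:]=255
h=cv2.convexHull(np.vstack(seg(im,'blue',300)).astype(np.float32))[:,0]
print('lid t',circ(np.array([p2w("top",q,.019)[:2] for q in h])))
E
python3 i.py
```

```text
stop True [0.43699498 0.31900431 0.10225407] [-0.84657254 -0.15396575  6.034073  ]
93.7833
lid t (array([0.6363144, 0.2729902]), np.float64(0.10585967073100055))
```

View pics/fin.png

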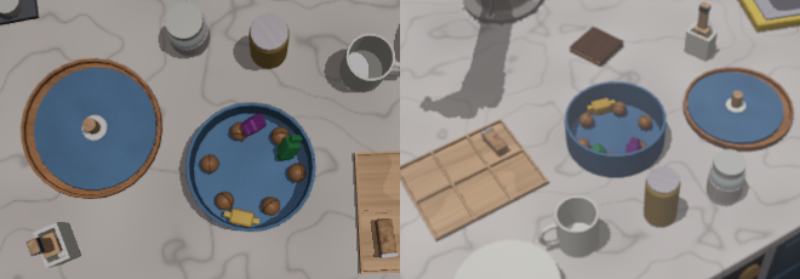

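View pics/wf.png

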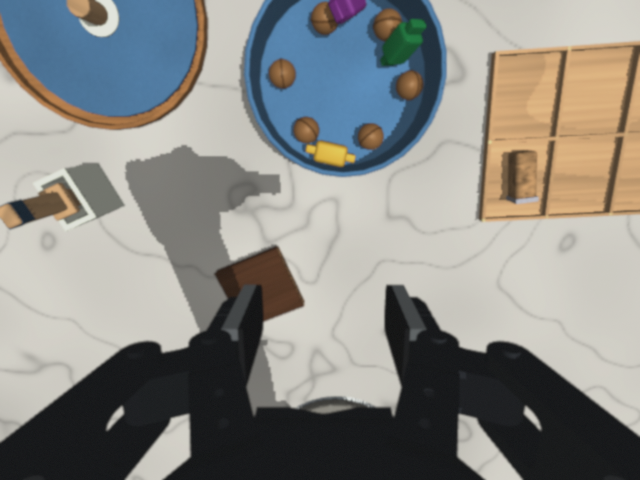

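Everything is in place: the lid is in its rest, all three sweets and six nuts are in the pot, the spoon stands in its stand, and the stopper is in the tray.

```bash
python3 -c "
from station import *
print(workorder.close_job())"
```

```text
the job is handed in; nothing more can be done
None
```

The job is done and handed in after about 94 s: the lid is in its rest, all three sweets in this run and the six nuts are in the pot, I stirred four turns (the nuts moved only a little, mostly outward), and the spoon is back in its stand, with the stopper, mug, can and jar left in place.

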